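Butt battery cells together in the pack jig and bolt them in

ROBOT

A 6-joint arm with a two-finger parallel gripper is mounted at the origin on a cart in front of the work surface, level with it; the furniture and walls round the work are solid. World frame = base frame: x ahead of the robot, y to its left, z up, the work surface at z = 0. Lengths are in m, angles in rad, forces in N, time in s.
With the tool pointing down it reaches from about 0.375 to 0.9 m from the base axis. Payload 3.1 kg.
Tool frame: the origin (TCP) lies on the centre line of the jaws, within the pads' length; the fingertips stand 14 mm ahead of it and the grasp point (between the pads) lies 5 mm behind it; y points along the fingers, z is the direction in which the jaws open and shut, and the axes are right-handed (so a half turn about y gives the same grasp; the last joint's range is limited). The gripper opens to 87 mm and grips with 3 to 60 N. Pads are 19 mm wide; open, the fingers measure 117 mm over their backs; the gripper's body (75 mm by 190 mm) begins 51 mm behind the grasp point.
Start: joints at [-1.353, 0.527, 1.433, -0, 1.181, -0.178], TCP at [0.241, -0.577, 0.214] pointing down, gripper open.
Joint ranges: [-3.08, 3.08], [-0.75, 2.2], [0.22, 2.44], [-1.43, 4.57], [0, 2.65], [-2.85, 2.85]. Speed limits (rad/s): [2.79, 2.79, 3.14, 3.14, 3.14, 3.14].

INTERFACE

Orientations are given as a unit quaternion [x, y, z, w].
In Python, from rig import robot, vision gives the robot as it stands.
- The arm moves only by the shell command python3 -m crank 'ROWS' [FORCE]. ROWS is JSON, a list of rows, each a list of 7 numbers: the shift along the tool's x, y, z as a fraction of full scale, then the turn, a rotation vector about the tool's x, y, z as a fraction of full scale, then the gripper command: -1 is shut, 1 is fully open, values between are in proportion. In form: [[x, y, z, wx, wy, wz, grip], ...]. A call has 1 to 10 rows; each row is the pose to reach, as a shift and turn from the pose commanded when the call began, along the tool's axes at that moment, turning the shorter way round; what a row does not reach only later rows make up. Full scale, the value 1, is 50 cm for a shift and pi rad for a turn. A row lasts 1/8 s, in which the tool goes at most 62.5 mm and 10.7 degrees, less where a joint would pass 70% of its speed; a pose out of reach is approached as far as the arm can. A call with a number of a shift or a turn outside -1 to 1 is refused whole. A call with a gripper value outside its range is refused whole. The fingers move at their own pace and stop on an object; FORCE is the grip in N (left out, the last holds). Time passes only in rows, so rows that repeat a pose let the fingers close. It gives the time, the measured TCP pose, the force and the opening at its end, in the units of the state.
- robot.get_obs(): the state, without advancing time (a new reading comes with each control period).
- vision.camera(name): name is "side" or "top"; returns the picture (480x640x3 uint8, blue, green, red); there is no depth.
- vision.camera_info(name): a dict with "vfov" (degrees; the focal length in pixels is half the picture's height over the tangent of half this angle, whatever the lens; pixels are square), "cx", "cy" (the principal point, pixels), "k1" (the pictures are not rectified: a ray, as slopes to the right and down, at radius r is drawn at 1 + k1 r^2 times it, then the intrinsics apply), "world_from_camera" (4x4, takes a point from camera to world coordinates). Camera axes: x right, y up, looking along -z (the intrinsics and any distortion apply to the point x, -y, -z); pixel columns grow to the right and rows downward; lengths in m; the calibration is good to about 2 mm. A picture is of the moment at which its call begins. camera_info takes no time and is no camera call.
- robot.hand_in(): hands the job in, once; it reports no verdict.
The state is a dict: "time": time; "q": joint angles; "joint_velocities": joint speeds; "joint_torque": joint torques, N m; "position": TCP position; "tool_rot": TCP orientation; "ft_force": force on the tool from outside, world axes, zero at the start; "moment": the same for the moment, N m; "grip_width": finger opening in m.
Only numpy, scipy, OpenCV 4.12 (cv2) and the standard library are available. Lean on these libraries where they do the work, as an engineer would, in place of code of your own. Each camera call takes 0.05 s, during which the arm holds its last target.

TASK

Draw the red-knobbed bolt back clear of the jig's channel, stand the loose blue battery cell in the channel behind the two cells already there, the same way round as them, and push the row up until all three cells stand flush, face to face, with the first hard against the grey end stop. Then, with the row closed up, slide the bolt fully home across the channel behind the last cell, and let go of everything. Leave the tape roll, wick reel, blue pliers and red marker where they are.

Things in the scene. Friction and masses are not known exactly. Their poses are not given: they have to be found in the camera images.
- jig: Fixed aluminium jig, base plate 150 x 84 x 6 mm. Origin on its underside, on the mat (mat top 2 mm above world z = 0); x = along the channel TOWARDS the end stop, y = across it TOWARDS the bolt's side, z up; all jig positions below are in this frame. Plate from x = -70 to +80 mm, y = +/-42 mm, its top (the channel floor) at z = 6 mm. Three flush cells fill x = -25 to +65 mm: centres at +50, +20, -10 mm, y near 0.
- jig_stop (a point): Middle of the cell-side face of the grey end stop, at its foot: jig x = +65 mm, y = 0, z = 6 mm; axes as the jig. The stop is 70 mm wide, its top at z = 38 mm. Beyond the jig a white plug-in meter hangs fixed above the bench (world x over 0.53 m, y -0.29 to -0.20 m, z 0.20 to 0.36 m): keep the gripper and wrist clear of it.
- jig_mouth (a point): Middle of the open end of the channel, on its floor: jig x = -62 mm, y = 0, z = 6 mm; axes as the jig. The channel lies between two grey rails, 6 mm thick, from x = -62 to +65 mm, tops at z = 16 mm, inner faces at y = +/-28 mm. The +y rail has a slot for the bolt at x = -38 to -25 mm; beside it a lug with guide cheeks (tops z = 16 mm) runs out to y = 90 mm.
- bolt (a joint): Slide of the brass bolt, m: 0 = fully home (shut), 0.042 = fully drawn; starts half shut, 0.012 to 0.022. It is 8 mm thick (jig x = -35.5 to -27.5 mm, z = 7 to 16 mm) and slides along jig y; its tip is at y = -6 mm when home, so it blocks the channel at the start and clears it when drawn beyond 0.034. 1.5 N of friction; stays where left; blocked by a cell in its path.
- bolt_knob (a point): Top of the red bolt knob (12 mm dia, z = 23.5 to 37.5 mm, on an 8 mm dia stem), on its axis; axes as the jig. It lies at jig x = -31.5 mm, y = 34 mm + bolt value, z = 37.5 mm. Pull it towards jig +y to draw the bolt, push it towards jig -y to shut it.
- cell_a: Blue prismatic battery cell, 30 (its x) x 50 (its y) x 36 mm tall, white top with two small metal terminals up to z = 41 mm, 0.12 kg, loose. Origin at the centre of its underside, z up. Stands in the jig nearest the stop, its x along the jig's x, with a gap of 3 to 10 mm to the stop.
- cell_b: Identical cell, loose, standing in the jig behind cell_a with a gap of 3 to 20 mm to it; its x along the jig's x.
- cell_c: Identical cell, loose, standing upright on the mat to the right of the jig: the one to be loaded, with its x (30 mm) along the jig's x, either way round.
- tape_roll: Bystander: brown tape roll, 67 mm dia, 19 mm tall, loose; origin at the centre of its underside. Leave it.
- wick_reel: Bystander: small yellow reel, 42 x 56 x 15 mm, loose; origin at the centre of its underside. Leave it.
- nipper_blue: Bystander: blue-handled pliers lying flat, 45 x 122 x 11 mm, loose; origin at the centre of its underside. Leave it.
- marker_red: Bystander: white marker with a red cap, 17 x 120 x 18 mm, loose; origin at the centre of its underside. Leave it.
Not all that is in view belongs to the job. There is more than one size of the jig; the job needs the larger.

How it is judged:
By the outcome, as a careful person would: the job done as asked, in the order asked, and still so for the second after the job is handed in, with the robot touching nothing.
It also fails if it takes over 54 s, if anything falls off the work surface, if the arm or the gripper's body presses on something with over 40 N, if the wrist force passes 120 N, or if a joint passes its speed limit or range.

## Working session

There is one attempt and no reset: what is moved stays moved. The work goes in short steps, Python scripts to look and compute and a shell command to move; the robot and the scene stay as the last step left them, time stands still between calls to the robot, and variables do not carry over. Pictures are saved under pics/ and viewed, and the job is handed in when it is done.

```bash
mkdir -p pics; ls; python3 - <<'E'
from rig import robot, vision
import cv2
print(robot.get_obs())
for n in("side","top"):
    cv2.imwrite(f"pics/{n}0.png",vision.camera(n)); print(n,vision.camera_info(n))
E
```

```text
pics
{'time': 0.0, 'q': array([-1.35348086e+00,  5.28431295e-01,  1.43388972e+00,  1.47157721e-05,
        1.18137579e+00, -1.78519770e-01]), 'joint_velocities': array([-2.71506340e-03, -1.00541048e-03, -3.21598779e-04, -1.26195644e-03,
        1.18582687e-04,  9.40047399e-05]), 'joint_torque': array([-2.01162334e-04, -4.40045035e+01, -1.76589310e+01,  6.32855552e-02,
        5.84521727e-02, -1.53975193e-04]), 'position': array([ 0.24084541, -0.57593324,  0.21299707]), 'tool_rot': array([-0.13904462,  0.69404664, -0.69255888,  0.13902538]), 'ft_force': array([0.4632847 , 0.18934709, 0.41720749]), 'moment': array([-0.05657788,  0.00956859,  0.03946489]), 'grip_width': 0.08705608516998738}
side {'vfov': 55.813217655179365, 'cx': 312.2940169785217, 'cy': 232.56148878008906, 'k1': 0.024683534816855614, 'world_from_camera': array([[ 0.82470668,  0.25541944, -0.50459865,  0.01127546],
       [-0.56518772,  0.33981284, -0.75172473, -0.91606115],
       [-0.02053601,  0.90514537,  0.42460585,  0.44874076],
       [ 0.        ,  0.        ,  0.        ,  1.        ]])}
top {'vfov': 44.144119782196896, 'cx': 321.5971657396492, 'cy': 245.04672851983503, 'k1': -0.07181759928151989, 'world_from_camera': array([[ 0.12361957,  0.96661496, -0.2244409 ,  0.18362452],
       [-0.99231206,  0.12176206, -0.02215354, -0.24665007],
       [ 0.00591444,  0.22545402,  0.97423586,  1.23503453],
       [ 0.        ,  0.        ,  0.        ,  1.        ]])}
```

View pics/side0.png

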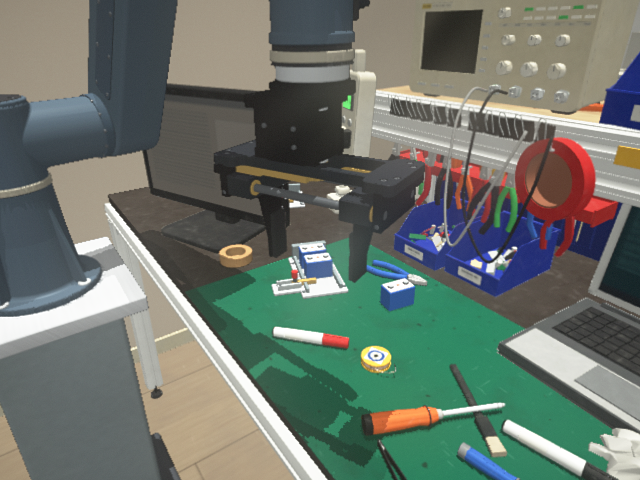

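View pics/top0.png

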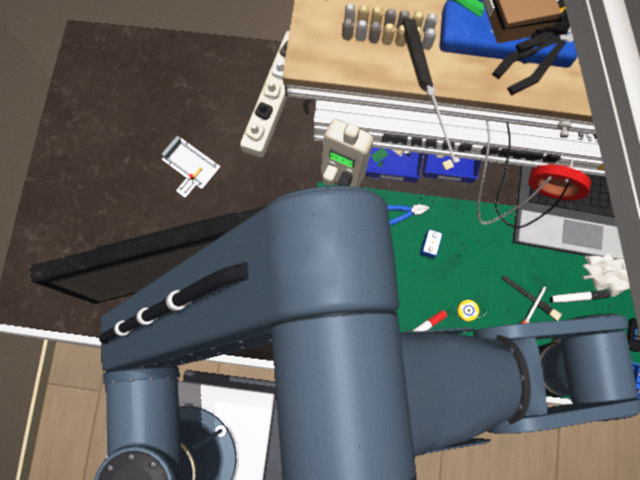

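```bash
cat > h.py <<'E'
import numpy as np, cv2
from rig import robot, vision
from scipy.spatial.transform import Rotation as R
def K(n):
    i=vision.camera_info(n); f=240/np.tan(np.radians(i['vfov']/2)); return i,f
def ray(n,u,v):
    i,f=K(n); d=np.array([(u-i['cx'])/f,(v-i['cy'])/f]); s=d.copy()
    for _ in range(20): s=d/(1+i['k1']*(s@s))
    T=i['world_from_camera']; w=T[:3,:3]@np.array([s[0],-s[1],-1]); return T[:3,3],w
def onz(n,u,v,z):
    o,w=ray(n,u,v); return o+w*(z-o[2])/w[2]
def proj(n,p):
    i,f=K(n);T=i['world_from_camera']; c=T[:3,:3].T@(np.asarray(p)-T[:3,3]); s=np.array([c[0],-c[1]])/-c[2]
    s=s*(1+i['k1']*(s@s)); return s*f+[i['cx'],i['cy']]
def tri(u1,u2):
    o1,w1=ray('side',*u1);o2,w2=ray('top',*u2)
    A=np.stack([w1,-w2],1); t=np.linalg.lstsq(A,o2-o1,rcond=None)[0]
    a,b=o1+t[0]*w1,o2+t[1]*w2; return (a+b)/2,np.linalg.norm(a-b)
def crop(im,x0,y0,x1,y1,s,fn):
    c=cv2.resize(im[y0:y1,x0:x1],None,fx=s,fy=s,interpolation=cv2.INTER_CUBIC)
    for x in range((x0+9)//10*10,x1,10):
        cv2.line(c,((x-x0)*s,0),((x-x0)*s,6 if x%50 else 14),(0,255,255),1)
        if x%20==0: cv2.putText(c,str(x),((x-x0)*s+2,14),0,.35,(0,255,255),1)
    for y in range((y0+9)//10*10,y1,10):
        cv2.line(c,(0,(y-y0)*s),(6,(y-y0)*s),(0,255,255),1)
        if y%20==0: cv2.putText(c,str(y),(8,(y-y0)*s+4),0,.35,(0,255,255),1)
    cv2.imwrite(fn,c)
E
python3 - <<'E'
from h import *
im=cv2.imread('pics/side0.png'); crop(im,260,225,440,325,4,'pics/side0c.png')
for u,v in [(347,292),(272,290),(398,293)]: print(onz('side',u,v,0.005))
o=robot.get_obs(); print(R.from_quat(o['tool_rot']).as_matrix().round(3))
E
```

```text
[ 0.44638878 -0.37533412  0.005     ]
[ 0.34067279 -0.28947007  0.005     ]
[ 0.51749245 -0.43137624  0.005     ]
[[-0.923 -0.     0.386]
 [-0.386  0.002 -0.923]
 [-0.    -1.    -0.002]]
```

View pics/side0c.png

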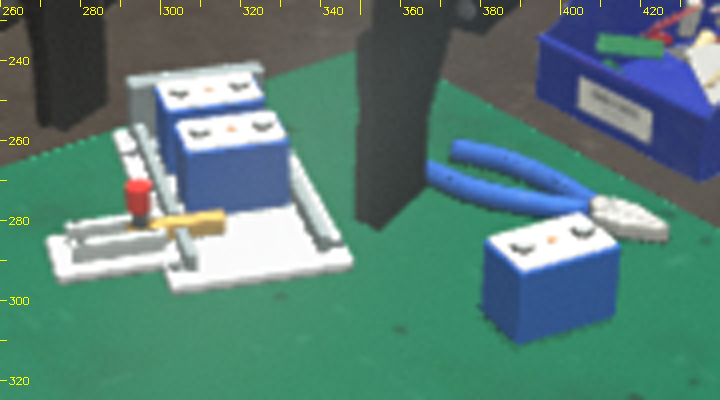

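```bash
python3 - <<'E'
from h import *
a=onz('side',302.5,297.5,0.002);b=onz('side',348,291.8,0.002)
print(a,b,np.linalg.norm(a-b))
c=onz('side',291.8,244.5,0.040);d=onz('side',325.5,241.3,0.040)
print(c,d,np.linalg.norm(c-d))
k=onz('side',294.7,270.5,0.038); print('knob',k)
m1=(a+b)/2;m2=(c+d)/2;v=m2-m1;print('len',np.hypot(*v[:2]),'yaw',np.degrees(np.arctan2(v[1],v[0])), 'yaw cross',np.degrees(np.arctan2(*(a-b)[[1,0]]))-90,np.degrees(np.arctan2(*(c-d)[[1,0]]))-90)
# cell c top corners z=.038
for q in [(381.5,285),(403,277.7),(414.7,287),(390,293)]: print(onz('side',*q,0.038))
E
```

```text
[ 0.37444047 -0.33907675  0.002     ] [ 0.45120045 -0.37222322  0.002     ] 0.08361089697933811
[ 0.43193814 -0.21431104  0.04      ] [ 0.49485426 -0.24319441  0.04      ] 0.06922923544160464
knob [ 0.38225029 -0.30335227  0.038     ]
len 0.1366046093922357 yaw 68.26991912782478 yaw cross 66.64436675121456 65.34121609721609
[ 0.47487788 -0.43294299  0.038     ]
[ 0.52122605 -0.43709812  0.038     ]
[ 0.51537098 -0.47045694  0.038     ]
[ 0.46926713 -0.45969837  0.038     ]
```

```bash
python3 - <<'E'
from h import *
for p in [(0.4395,-0.291,0.005),(0.382,-.303,.038),(0.495,-.45,.038),(0.24,-0.58,0.21),(.464,-.231,.04)]: print(p,proj('top',p),proj('side',p))
im=cv2.imread('pics/side0.png'); crop(im,265,235,355,305,8,'pics/side0d.png'); crop(im,375,270,425,315,12,'pics/side0e.png')
E
```

```text
(0.4395, -0.291, 0.005) [353.83588889 261.73229274] [316.95699215 273.96346512]
(0.382, -0.303, 0.038) [357.47505701 286.60991638] [294.47943959 270.46288936]
(0.495, -0.45, 0.038) [433.3803374  242.00591866] [397.24256085 285.58514317]
(0.24, -0.58, 0.21) [514.96686999 371.66583311] [315.76604095 274.54136059]
(0.464, -0.231, 0.04) [327.41317482 243.36136118] [309.61090908 243.20764703]
```

View pics/side0d.png

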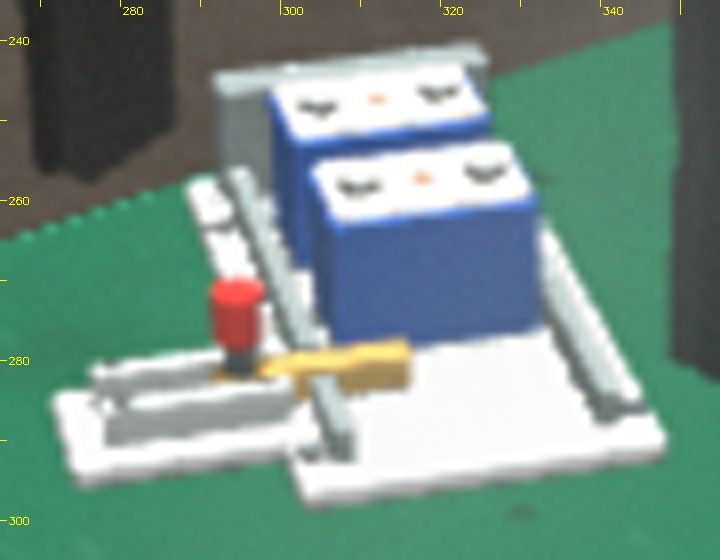

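View pics/side0e.png

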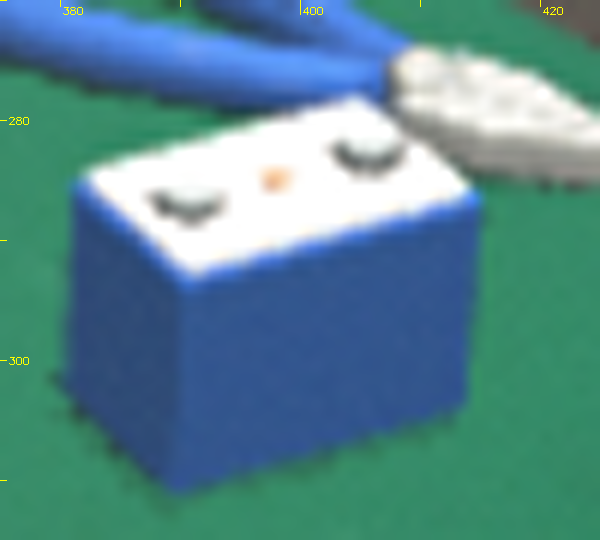

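```bash
python3 - <<'E'
from h import *
from scipy.optimize import least_squares
J=[((-70,42,0),(303.5,298.2)),((-70,-42,0),(347.5,291.9)),((-70,-42,6),(347.9,289)),((65,35,38),(292.2,245.8)),((65,-35,38),(325.9,242.5)),((-62,-34,16),(345.6,285.2)),((-62,34,16),(305.9,289)),((-62,28,16),(309,288.6))]
def W(p,x): 
    c,s=np.cos(p[2]),np.sin(p[2]); X=np.array(x)/1000
    return np.array([p[0]+c*X[0]-s*X[1],p[1]+s*X[0]+c*X[1],.002+X[2]])
r=least_squares(lambda p:np.concatenate([proj('side',W(p,a))-b for a,b in J]),[.44,-.291,1.18],loss='soft_l1',f_scale=.7)
p=r.x;print('jig',p,np.degrees(p[2]));print(np.concatenate([proj('side',W(p,a))-b for a,b in J]).reshape(-1,2).round(1))
def tojig(w):
    d=w[:2]-p[:2];c,s=np.cos(p[2]),np.sin(p[2]);return np.array([c*d[0]+s*d[1],-s*d[0]+c*d[1]])*1000
off=lambda x,y:(265+x/8,235+y/8)
print('knob',tojig(onz('side',*off(237,290),.0395)))
for q in [(313,165),(510,143),(537,202),(332,225)]: print('b',tojig(onz('side',*off(*q),.044)))
for q in [(270,90),(465,65),(488,118)]: print('a',tojig(onz('side',*off(*q),.044)))
C=[((-15,25,36),(381.5,284.6)),((15,25,36),(0,0)),]
px=[(381.5,285),(405,277.9),(415.2,286.3),(390.8,293)]
# corners in cell frame: order px0:(+x? ) long edge 0-1 and 3-2
m=[(15,25),(15,-25),(-15,-25),(-15,25)]
bp=[(390,311.2),(414,303.8)]
f=lambda p:np.concatenate([proj('side',W(p,(*a,36)))-b for a,b in zip(m,px)]+[proj('side',W(p,(-15,25,0)))-bp[0],proj('side',W(p,(-15,-25,0)))-bp[1]])
r=least_squares(f,[.495,-.45,1.4]);print('C',r.x,np.degrees(r.x[2]),f(r.x).reshape(-1,2).round(1))
E
```

```text
jig [ 0.43696053 -0.29402549  1.19179795] 68.2849927963408
[[-0.8  0.9]
 [ 0.8  0.7]
 [ 0.5  0.7]
 [-0.2  0.3]
 [ 0.1 -0.4]
 [-2.7 -1.9]
 [ 0.1 -0.6]
 [ 0.3 -0.7]]
knob [-34.1102175   48.44037899]
b [11.75057787 21.26391726]
b [ 10.55017702 -26.71333174]
b [-19.53130922 -25.35421182]
b [-18.08977198  23.0179939 ]
a [53.09847861 23.51391691]
a [ 54.01030943 -26.40149043]
a [ 24.54820127 -24.83912436]
C [ 0.49688018 -0.4503492   1.41366249] 80.99689428510733 [[-0.7 -0.3]
 [ 0.1 -0.1]
 [ 0.5 -0.4]
 [ 0.1  0.3]
 [-0.2  0.3]
 [ 0.2  0. ]]
```

```bash
cat >> h.py <<'E'
def go(target,jaw=None):
    "fractions from present pose to target (world), jaw axis heading deg"
    o=robot.get_obs(); M=R.from_quat(o['tool_rot']).as_matrix()
    d=M.T@(np.array(target)-o['position'])/.5
    # desired: y down, z heading jaw
    rv=None
    if jaw is not None:
        best=None
        for h in (jaw,jaw+180):
            z=np.array([np.cos(np.radians(h)),np.sin(np.radians(h)),0]);y=np.array([0,0,-1.]);x=np.cross(y,z)
            v=R.from_matrix(M.T@np.stack([x,y,z],1)).as_rotvec()/np.pi
            if best is None or np.linalg.norm(v)<np.linalg.norm(best): best=v
        rv=best.round(4)
    print('shift',d.round(4),'turn',rv)
JIG=[0.4370,-0.2940,68.28]
def jw(x,y,z=None):
    c,s=np.cos(np.radians(JIG[2])),np.sin(np.radians(JIG[2])); x/=1000;y/=1000
    return np.array([JIG[0]+c*x-s*y,JIG[1]+s*x+c*y]+([] if z is None else [z]))
def tj(w):
    d=np.array(w[:2])-JIG[:2];c,s=np.cos(np.radians(JIG[2])),np.sin(np.radians(JIG[2]));return np.array([c*d[0]+s*d[1],-s*d[0]+c*d[1]])*1000
E
python3 - <<'E'
from h import *
go([*jw(-32,49),0.12],68.28+90); print(jw(-32,49))
E
```

```text
shift [-0.4646  0.1871 -0.3916] turn [ 0.0005 -0.2533 -0.0003]
[ 0.37963656 -0.30559463]
```

```bash
python3 -m crank '[[-0.1,0,-0.08,0,-0.05,0,1],[-0.2,0,-0.16,0,-0.1,0,1],[-0.3,0.03,-0.24,0,-0.15,0,1],[-0.38,0.06,-0.32,0,-0.2,0,1],[-0.4646,0.1,-0.3916,0,-0.2533,0,0.6],[-0.4646,0.187,-0.3916,0,-0.2533,0,0.2],[-0.4646,0.187,-0.3916,0,-0.2533,0,-0.1],[-0.4646,0.187,-0.3916,0,-0.2533,0,-0.1]]' 10
python3 - <<'E'
from h import *
for n in("side","top"):
    im=vision.camera(n);cv2.imwrite(f"pics/{n}1.png",im)
crop(cv2.imread('pics/side1.png'),240,200,360,300,6,'pics/side1c.png')
E
```

```text
time: 1.1
position: [0.3802, -0.3075, 0.1211]
tool_rot: [0.397, -0.585, 0.586, -0.397]
ft_force: [0.5, 0.0, 0.8]
grip_width: 0.055
```

View pics/side1c.png

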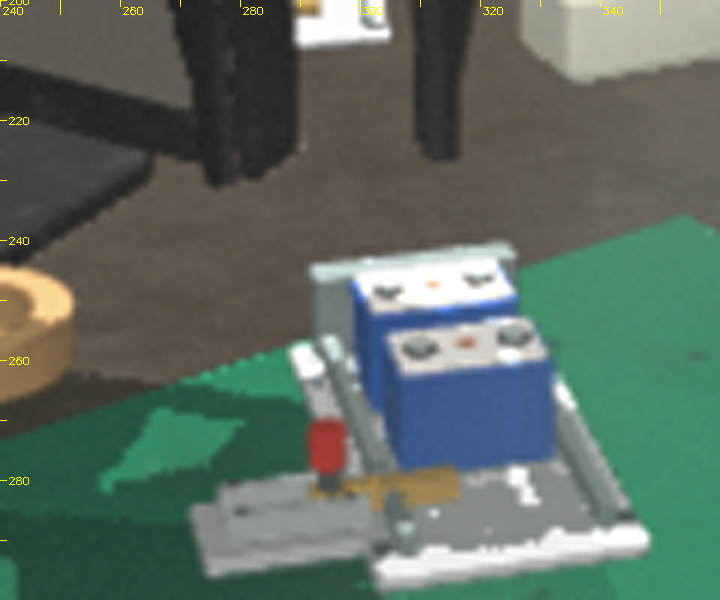

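View pics/top1.png

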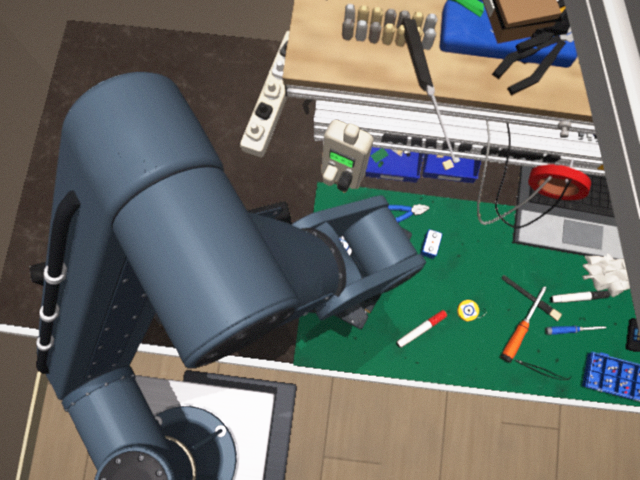

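```bash
python3 - <<'E'
from h import *
o=robot.get_obs(); M=R.from_quat(o['tool_rot']).as_matrix(); print(M.round(3),o['position'],tj(o['position']))
for s in(-1,1):
  for w in (-9.5,9.5):
    print(s,w,proj('side',o['position']+M@np.array([w/1000,.014,s*.0275])).round(1),proj('side',o['position']+M@np.array([w/1000,.014,s*.0425])).round(1))
go([*jw(-35,53),0.038],158.28)
go([*jw(-35,53),0.09],158.28)
im=cv2.imread('pics/top1.png'); crop(im,410,215,460,270,10,'pics/top1c.png')
E
```

```text
[[-0.371  0.002  0.928]
 [-0.928 -0.002 -0.371]
 [ 0.002 -1.     0.003]] [ 0.38034356 -0.3081422   0.12177721] [-34.10506485  47.40041129]
-1 -9.5 [277.3 236.6] [268.8 237.6]
-1 9.5 [279.  241.2] [270.3 242.2]
1 -9.5 [308.1 233. ] [316.4 232. ]
1 9.5 [310.4 237.5] [318.8 236.5]
shift [ 0.0015  0.1675 -0.0117] turn [-0.0009 -0.0005  0.0005]
shift [ 0.0017  0.0635 -0.0114] turn [-0.0009 -0.0005  0.0005]
```

View pics/top1c.png

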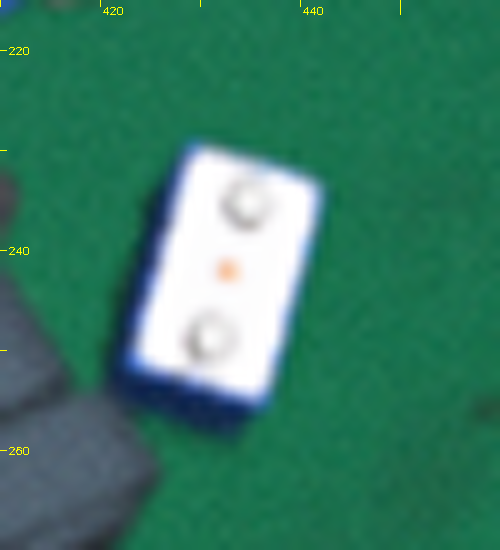

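```bash
python3 - <<'E'
from h import *
q=[-0.13904462,  0.69404664, -0.69255888,  0.13902538];P=np.array([ 0.24084541, -0.57593324,  0.21299707]);M=R.from_quat(q).as_matrix()
for s in(-1,1):
  for w in (-9.5,9.5):
    print(s,w,proj('side',P+M@np.array([w/1000,.014,s*.0435])).round(1),proj('side',P+M@np.array([w/1000,.014,s*.0585])).round(1))
im=cv2.imread('pics/side0.png'); crop(im,250,200,380,300,6,'pics/f0.png')
im=cv2.imread('pics/side1.png'); crop(im,200,100,360,240,5,'pics/f1.png')
px=[(430,229.2+.3),(442,233.5),(436,255),(423.3,251.3)]
for p in px: print(onz('top',*p,.038))
c=np.mean([onz('top',*p,.038) for p in px],0);print('C top',c)
print('mark tri',tri((397,285),(432.7,242)))
E
```

```text
-1 -9.5 [286.2 267.4] [275.5 264. ]
-1 9.5 [275.9 274.8] [265.  271.2]
1 -9.5 [355.3 289.1] [368.5 293.3]
1 9.5 [346.2 298. ] [359.7 302.5]
[ 0.52098614 -0.44074896  0.038     ]
[ 0.51553899 -0.4665471   0.038     ]
[ 0.46802955 -0.45768585  0.038     ]
[ 0.47256762 -0.43070869  0.038     ]
C top [ 0.49428057 -0.44892265  0.038     ]
mark tri (array([ 0.49507625, -0.44875633,  0.03838613]), np.float64(0.0007988411815009985))
```

View pics/f0.png

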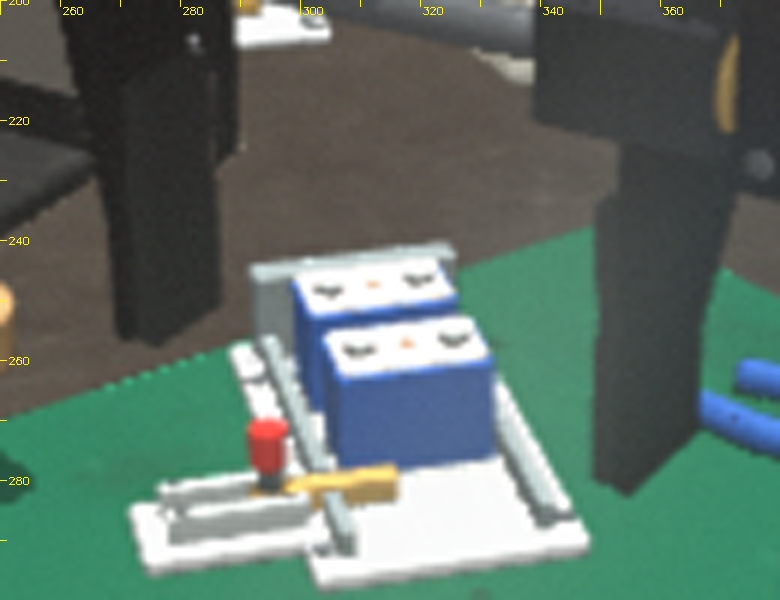

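View pics/f1.png

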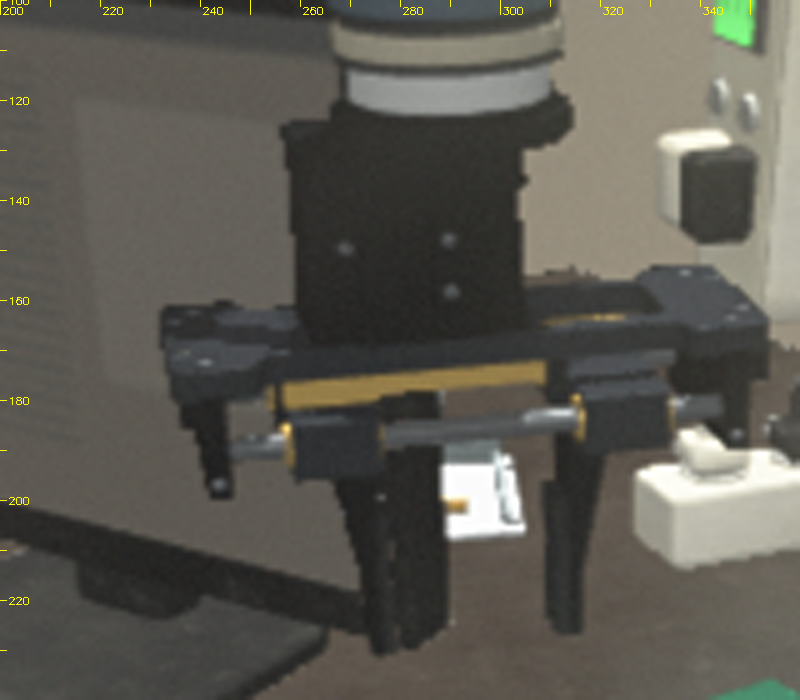

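```bash
python3 - <<'E'
from h import *
o=robot.get_obs(); M=R.from_quat(o['tool_rot']).as_matrix()
for s in(-1,1):
  for w in (-37,37):
    print(s,w,proj('side',o['position']+M@np.array([w/1000,-.056,s*.095])).round(1))
E
python3 -m crank '[[0.0015,0.06,-0.012,0,0,0,-0.31],[0.0015,0.11,-0.012,0,0,0,-0.31],[0.0015,0.14,-0.012,0,0,0,-0.31],[0.0015,0.1675,-0.012,0,0,0,-0.31],[0.0015,0.1675,-0.012,0,0,0,-0.31]]' 10
python3 - <<'E'
from h import *
im=vision.camera('side');cv2.imwrite('pics/side2.png',im);crop(im,240,220,360,310,6,'pics/side2c.png')
print(robot.get_obs()['position'],tj(robot.get_obs()['position']))
E
```

```text
-1 -37 [233.4 197.4]
-1 37 [236.4 213.5]
1 -37 [340.8 186.9]
1 37 [353.1 201.3]
time: 1.82
position: [0.3738, -0.305, 0.0363]
tool_rot: [-0.397, 0.586, -0.585, 0.397]
ft_force: [0.5, -0.2, -0.4]
grip_width: 0.0301
[ 0.37406574 -0.30509353  0.03672516] [-33.59607461  54.36074778]
```

View pics/side2c.png

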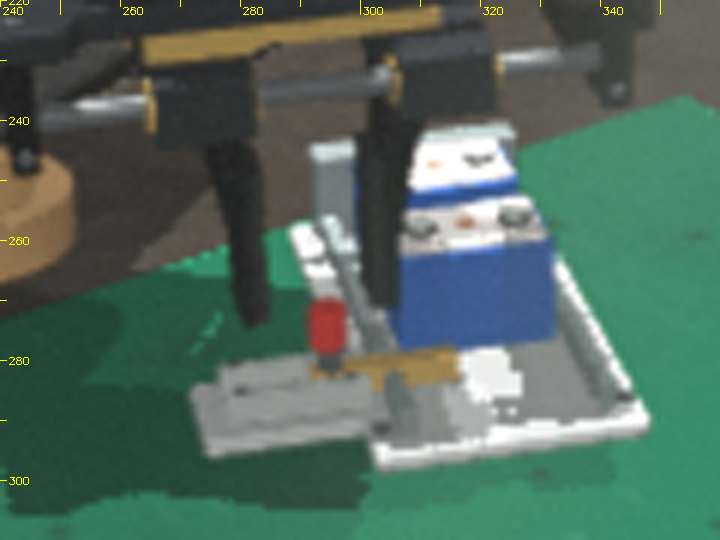

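```bash

python3 -m crank '[[0,0,-0.02,0,0,0,-0.31],[0,0,-0.04,0,0,0,-0.31],[0,0,-0.056,0,0,0,-0.31],[0,0,-0.056,0,0,0,-0.31]]' 10
python3 - <<'E'
from h import *
im=vision.camera('side');cv2.imwrite('pics/side3.png',im);crop(im,240,220,360,310,6,'pics/side3c.png')
o=robot.get_obs();print(o['position'],tj(o['position']),o['ft_force'])
E
```

```text
time: 2.38
position: [0.3471, -0.2939, 0.0369]
tool_rot: [-0.397, 0.586, -0.585, 0.397]
ft_force: [-0.0, -0.3, 0.2]
grip_width: 0.0299
[ 0.34769324 -0.29452447  0.03687289] [-33.53708003  82.77219645] [ 0.08510011 -0.01899549  0.30474538]
```

View pics/side3c.png

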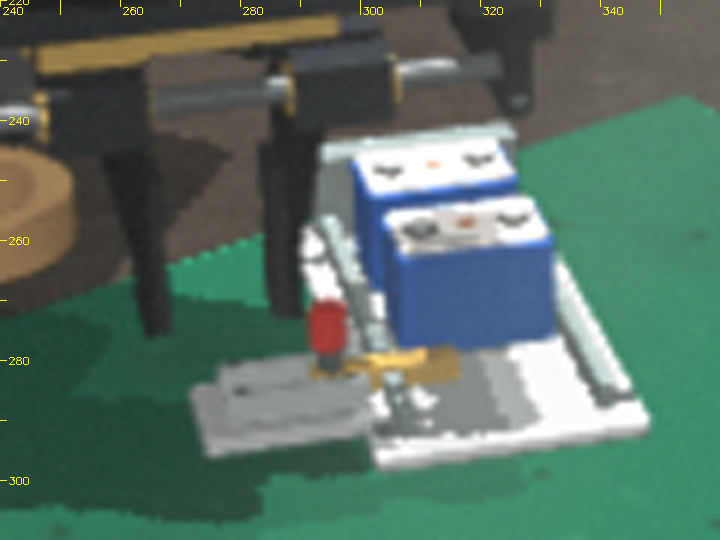

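```bash

python3 - <<'E'
from h import *
im=vision.camera('top');cv2.imwrite('pics/top3.png',im)
o=robot.get_obs(); M=R.from_quat(o['tool_rot']).as_matrix()
for s in(-1,1):
  for w in (-37,37):
   for y in (-.056,-.1):
    u=proj('top',o['position']+M@np.array([w/1000,y,s*.095]));print(s,w,y,u.round(1)); cv2.circle(im,tuple(int(t) for t in u),2,(0,255,255),-1)
crop(im,250,200,450,360,4,'pics/top3c.png')
im=cv2.imread('pics/side3.png')
for s in(-1,1):
  for w in (-37,37):
   for y in (-.056,-.1):
    u=proj('side',o['position']+M@np.array([w/1000,y,s*.095])); cv2.circle(im,tuple(int(t) for t in u),2,(0,255,255),-1)
crop(im,180,120,380,280,4,'pics/side3d.png')
E
```

```text
-1 -37 -0.056 [312.8 332.6]
-1 -37 -0.1 [312.6 330.7]
-1 37 -0.056 [346.7 351.5]
-1 37 -0.1 [347.8 350.3]
1 -37 -0.056 [359.4 248.1]
1 -37 -0.1 [360.9 243. ]
1 37 -0.056 [392.5 265.8]
1 37 -0.1 [395.3 261.4]
```

View pics/top3c.png

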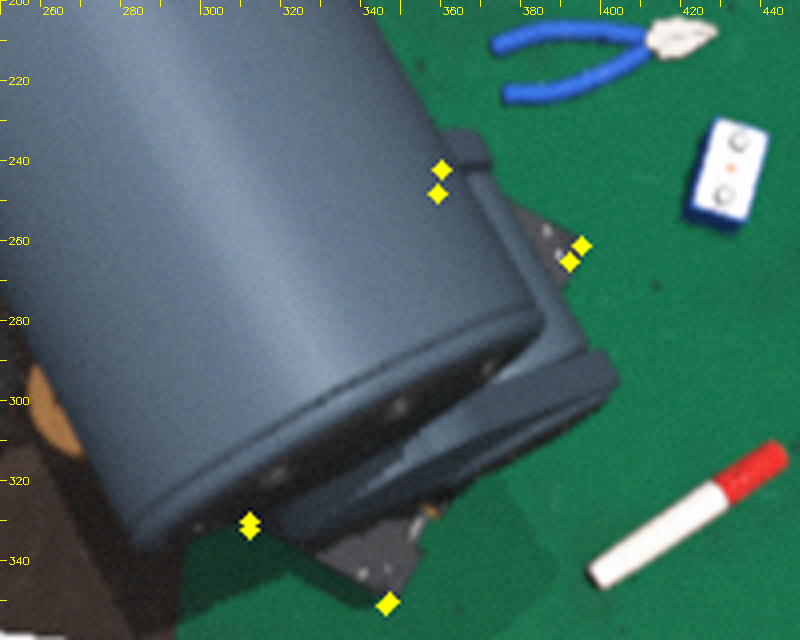

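View pics/side3d.png

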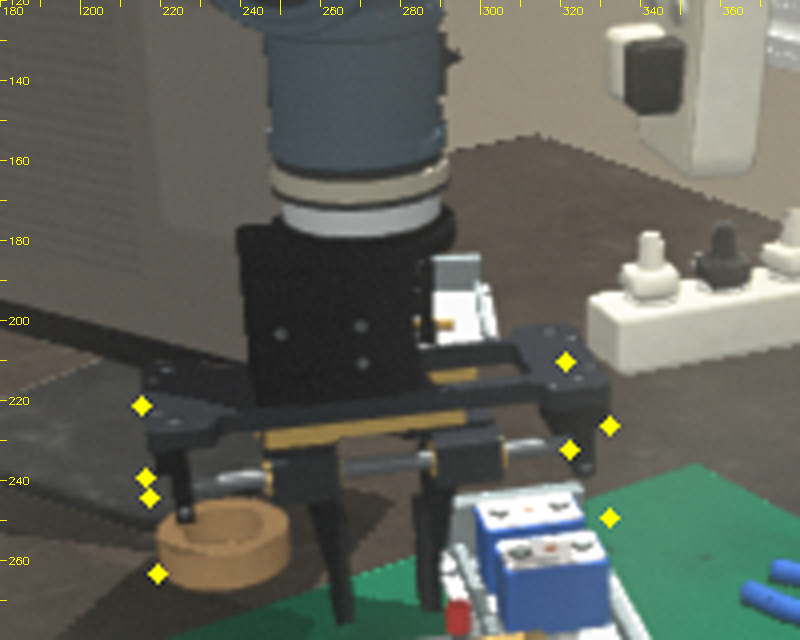

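```bash

python3 -m crank '[[0.06,0,0.02,0,0,0,-0.31],[0.12,0,0.056,0,0,0,-0.31],[0.12,0.02,0.056,0,0,0,-0.31],[0.12,0.035,0.056,0,0,0,-0.31],[0.12,0.035,0.056,0,0,0,-0.31]]' 10
python3 - <<'E'
from h import *
print(onz('top',400,346,.01),onz('side',273,333,.01))
im=vision.camera('side');cv2.imwrite('pics/side4.png',im);crop(im,220,210,360,320,5,'pics/side4c.png')
o=robot.get_obs();print(o['position'],tj(o['position']),o['ft_force'])
E
```

```text
time: 3.1
position: [0.351, -0.3585, 0.0182]
tool_rot: [-0.397, 0.587, -0.584, 0.397]
ft_force: [0.4, -0.0, 0.3]
grip_width: 0.0299
[ 0.27494612 -0.40470838  0.01      ] [ 0.27645794 -0.40530623  0.01      ]
[ 0.35122438 -0.35887963  0.01861895] [-92.01647686  55.67577363] [ 0.02356086 -0.40729128  0.68199792]
```

View pics/side4c.png

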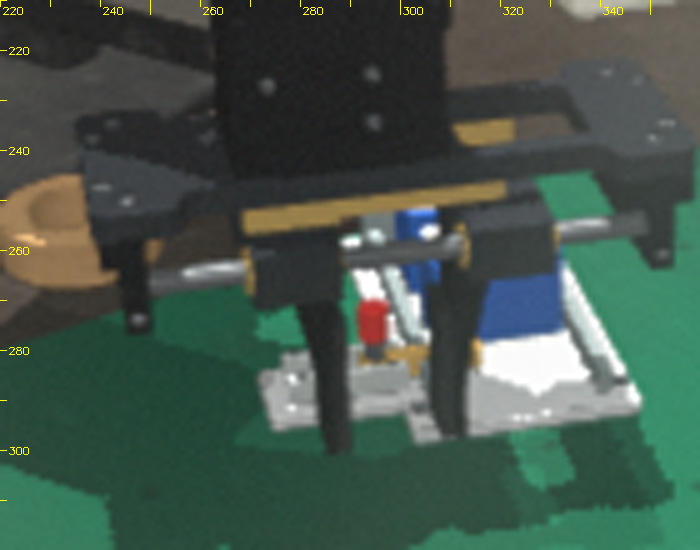

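```bash

python3 -m crank '[[0,0.004,0,0,0,0,-0.31],[0,0.008,0,0,0,0,-0.31],[0,0.01,0,0,0,0,-0.31]]'
python3 -m crank '[[0,0.006,0,0,0,0,-0.31],[0,0.006,0,0,0,0,-0.31]]'
python3 -m crank '[[0,0.006,0,0,0,0,-0.31],[0,0.006,0,0,0,0,-0.31]]'
```

```text
time: 3.52
position: [0.3518, -0.3605, 0.0142]
tool_rot: [-0.397, 0.585, -0.585, 0.397]
ft_force: [0.3, -0.1, -0.1]
grip_width: 0.0301
time: 3.78
position: [0.3517, -0.3605, 0.011]
tool_rot: [-0.397, 0.585, -0.585, 0.397]
ft_force: [-0.4, 0.1, 0.4]
grip_width: 0.03
time: 4.03
position: [0.3517, -0.3605, 0.008]
tool_rot: [-0.397, 0.585, -0.585, 0.397]
ft_force: [-0.4, 0.8, -0.0]
grip_width: 0.0301
```

```bash

python3 -m crank '[[0,0.006,0,0,0,0,-0.31],[0,0.008,0,0,0,0,-0.31],[0,0.008,0,0,0,0,-0.31]]'
python3 -m crank '[[0,0.004,0,0,0,0,-0.31],[0,0.004,0,0,0,0,-0.31]]'
python3 -m crank '[[0,0.004,0,0,0,0,-0.31],[0,0.004,0,0,0,0,-0.31]]'
```

```text
time: 4.4
position: [0.3517, -0.3605, 0.0041]
tool_rot: [-0.397, 0.585, -0.585, 0.397]
ft_force: [-0.1, 0.0, -0.2]
grip_width: 0.0305
time: 4.65
position: [0.3517, -0.3605, 0.0021]
tool_rot: [-0.397, 0.585, -0.585, 0.397]
ft_force: [0.1, -0.4, 0.0]
grip_width: 0.0303
time: 4.9
position: [0.3517, -0.3605, 0.0]
tool_rot: [-0.397, 0.585, -0.585, 0.397]
ft_force: [0.6, -0.2, 0.3]
grip_width: 0.0302
```

```bash

python3 - <<'E'
from h import *
im=vision.camera('side');cv2.imwrite('pics/side5.png',im);crop(im,250,250,350,330,7,'pics/side5c.png')
E
python3 -m crank '[[0,0.003,0,0,0,0,-0.31],[0,0.003,0,0,0,0,-0.31]]'
python3 -m crank '[[0,0.003,0,0,0,0,-0.31],[0,0.003,0,0,0,0,-0.31]]'
```

```text
time: 5.2
position: [0.3517, -0.3606, -0.0014]
tool_rot: [-0.397, 0.585, -0.585, 0.397]
ft_force: [0.2, 0.9, 0.1]
grip_width: 0.0301
time: 5.45
position: [0.3517, -0.3606, -0.0029]
tool_rot: [-0.397, 0.585, -0.585, 0.397]
ft_force: [-0.3, 0.2, -0.4]
grip_width: 0.0304
```

View pics/side5c.png

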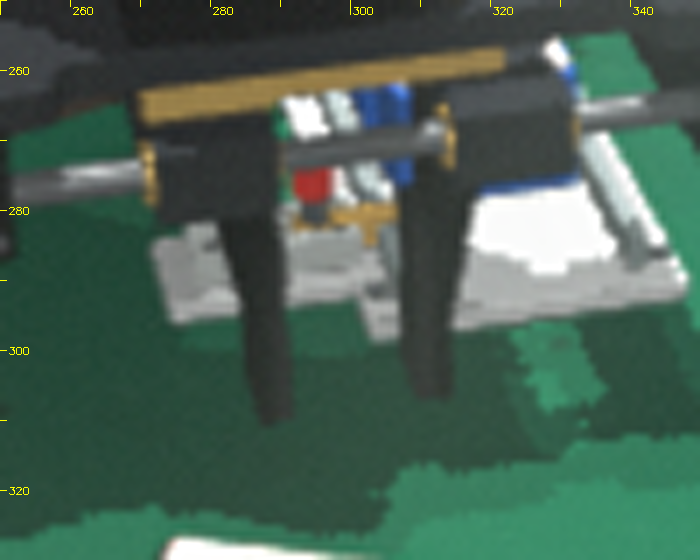

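```bash

python3 -m crank '[[0,0.003,0,0,0,0,-0.31],[0,0.003,0,0,0,0,-0.31]]'
python3 -m crank '[[0,0.003,0,0,0,0,-0.31],[0,0.003,0,0,0,0,-0.31]]'
python3 -m crank '[[0,0.003,0,0,0,0,-0.31],[0,0.003,0,0,0,0,-0.31]]'
```

```text
time: 5.7
position: [0.3517, -0.3606, -0.0044]
tool_rot: [-0.397, 0.585, -0.585, 0.397]
ft_force: [-0.9, 0.6, 0.8]
grip_width: 0.0302
time: 5.95
position: [0.3517, -0.3606, -0.0059]
tool_rot: [-0.397, 0.585, -0.585, 0.397]
ft_force: [-1.0, -0.8, 0.2]
grip_width: 0.0299
time: 6.2
position: [0.3518, -0.3607, -0.0061]
tool_rot: [0.397, -0.585, 0.585, -0.397]
ft_force: [-0.7, 2.0, 10.7]
grip_width: 0.0298
```

```bash

python3 -m crank '[[0,-0.004,0,0,0,0,-0.31]]'
python3 - <<'E'
from h import *
im=vision.camera('side');cv2.imwrite('pics/side6.png',im);crop(im,265,280,335,335,10,'pics/side6c.png')
o=robot.get_obs(); M=R.from_quat(o['tool_rot']).as_matrix();print(o['position'])
for s in(-1,1):
  for w in (-9.5,9.5):
    print(s,w,*[proj('side',o['position']+M@np.array([w/1000,-.008,s*g])).round(1) for g in(.015,.03)])
E
```

```text
time: 6.32
position: [0.3518, -0.3607, -0.0049]
tool_rot: [0.397, -0.585, 0.585, -0.397]
ft_force: [-0.0, -0.4, 0.4]
grip_width: 0.0301
[ 0.35190614 -0.36082893 -0.00488899]
-1 -9.5 [288.9 305.1] [280.3 306.4]
-1 9.5 [290.8 311.3] [282.1 312.6]
1 -9.5 [305.9 302.7] [314.3 301.5]
1 9.5 [308.2 308.8] [316.7 307.5]
```

View pics/side6c.png

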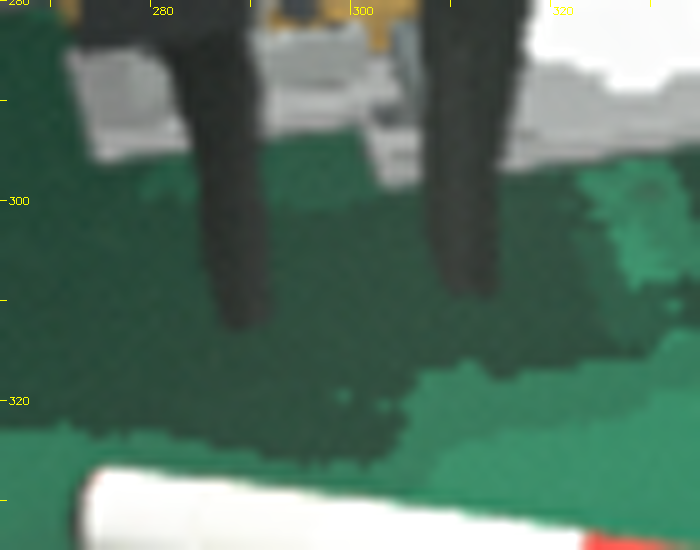

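```bash

python3 - <<'E'
from h import *
go([*jw(-36,53),0.042],158.28)
go([*jw(-36,53),0.016],158.28)
E
```

```text
shift [-0.1151 -0.0938  0.0027] turn [-0.0002 -0.      0.0001]
shift [-0.1151 -0.0418  0.0027] turn [-0.0002 -0.      0.0001]
```

```bash

python3 -m crank '[[0,-0.096,0.003,0,0,0,-0.31],[-0.06,-0.096,0.003,0,0,0,-0.31],[-0.115,-0.096,0.003,0,0,0,-0.31],[-0.115,-0.096,0.003,0,0,0,-0.31],[-0.115,-0.07,0.003,0,0,0,-0.31],[-0.115,-0.042,0.003,0,0,0,-0.31],[-0.115,-0.042,0.003,0,0,0,-0.31]]'
python3 - <<'E'
from h import *
im=vision.camera('side');cv2.imwrite('pics/side7.png',im);crop(im,250,220,350,300,7,'pics/side7c.png')
o=robot.get_obs();print(o['position'],tj(o['position']),o['ft_force'])
E
```

```text
time: 7.25
position: [0.3735, -0.3076, 0.014]
tool_rot: [-0.397, 0.587, -0.584, 0.396]
ft_force: [0.3, 0.4, 0.2]
grip_width: 0.0298
[ 0.37376383 -0.30778301  0.01451278] [-36.2063424   53.64592728] [0.04295453 0.13586075 1.17871637]
```

View pics/side7c.png

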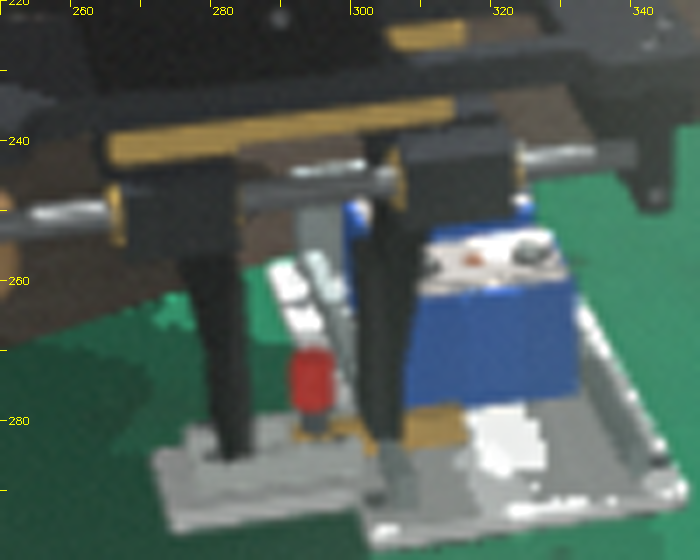

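```bash

python3 -m crank '[[0,0,-0.015,0,0,0,-0.31],[0,0,-0.03,0,0,0,-0.31],[0,0,-0.045,0,0,0,-0.31],[0,0,-0.06,0,0,0,-0.31],[0,0,-0.06,0,0,0,-0.31]]'
python3 - <<'E'
from h import *
im=vision.camera('side');cv2.imwrite('pics/side8.png',im);crop(im,240,220,350,300,7,'pics/side8c.png')
o=robot.get_obs();print(o['position'],tj(o['position']),o['ft_force'])
E
```

```text
time: 7.92
position: [0.3456, -0.2958, 0.0158]
tool_rot: [-0.397, 0.586, -0.585, 0.397]
ft_force: [0.3, 0.1, 0.3]
grip_width: 0.0305
[ 0.34580502 -0.29585784  0.01579893] [-35.47456732  84.03291955] [ 0.50454797 -1.0611848   0.32843217]
```

View pics/side8c.png

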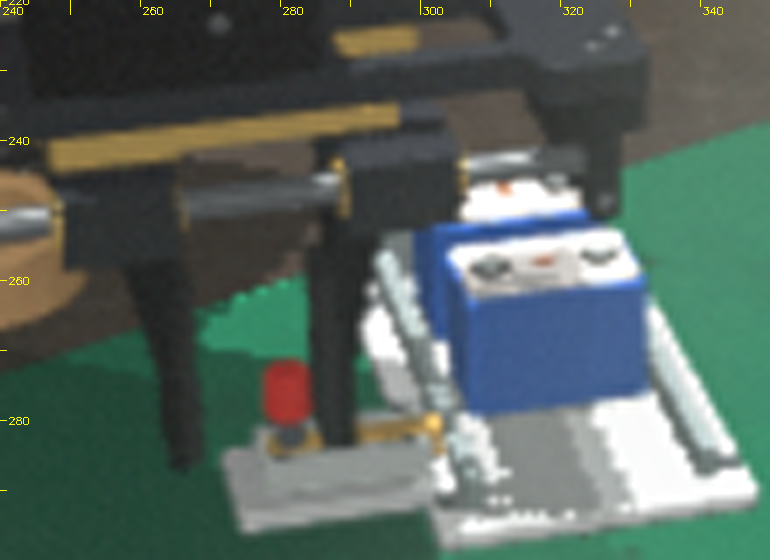

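```bash

python3 - <<'E'
from h import *
print('knob',tj(onz('side',240+287/7,220+366/7,.0395)))
go([0.4955,-0.449,.06],170)
go([0.4955,-0.449,.012],170)
E
```

```text
knob [-31.54736957  72.87897443]
shift [ 0.1735 -0.0892  0.3914] turn [ 0.0005 -0.0652 -0.0004]
shift [0.1736 0.0068 0.3916] turn [ 0.0005 -0.0652 -0.0004]
```

```bash

python3 -m crank '[[0,-0.09,0,0,0,0,-0.31],[0.05,-0.1,0.1,0,-0.02,0,0],[0.1,-0.1,0.2,0,-0.04,0,0.6],[0.15,-0.1,0.3,0,-0.065,0,0.65],[0.1735,-0.09,0.3915,0,-0.065,0,0.65],[0.1735,-0.09,0.3915,0,-0.065,0,0.65],[0.1735,-0.09,0.3915,0,-0.065,0,0.65]]' 20
python3 - <<'E'
from h import *
o=robot.get_obs();print(o['position'])
im=vision.camera('side');cv2.imwrite('pics/side9.png',im);crop(im,320,200,460,320,6,'pics/side9c.png')
go([0.4955,-0.449,.012],170)
M=R.from_quat(o['tool_rot']).as_matrix()
for s in(-1,1):
  for w in (-9.5,9.5):
    print(s,w,*[proj('side',o['position']+M@np.array([w/1000,-.008,s*g])).round(1) for g in(o['grip_width']/2,o['grip_width']/2+.008)])
E
```

```text
time: 8.85
position: [0.495, -0.4478, 0.0598]
tool_rot: [-0.455, 0.543, -0.54, 0.455]
ft_force: [-0.5, 0.4, -0.3]
grip_width: 0.071
[ 0.49501093 -0.44784299  0.0597593 ]
shift [0.0026 0.0959 0.0022] turn [ 0.001  -0.0001 -0.0009]
-1 -9.5 [376.1 271.9] [372. 273.]
-1 9.5 [382.3 277.2] [378.1 278.3]
1 -9.5 [411.7 262.8] [415.5 261.8]
1 9.5 [418.4 267.7] [422.3 266.7]
```

View pics/side9c.png

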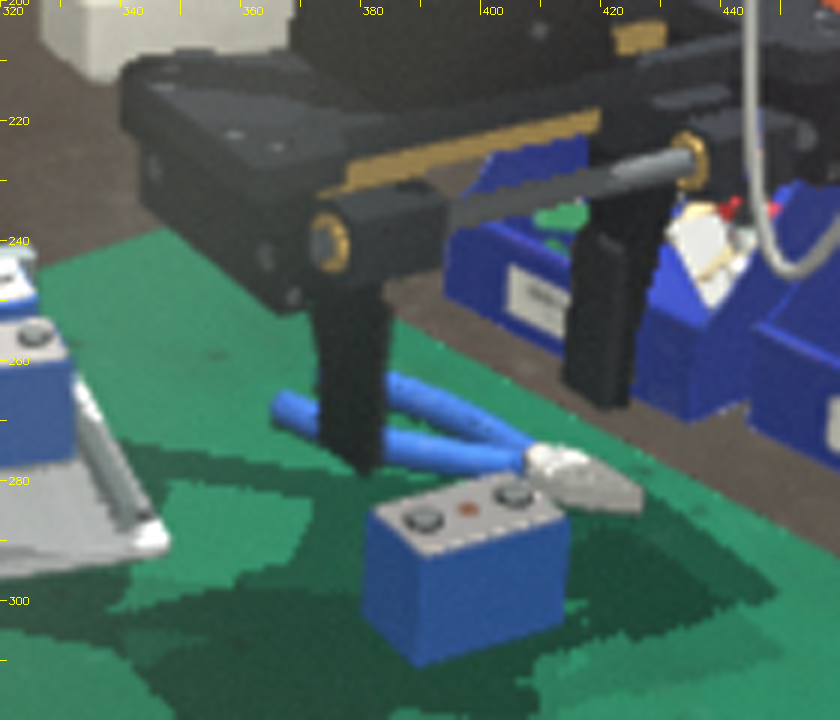

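```bash

python3 - <<'E'
from h import *
for p in [(435,270),(395,250),(443,270),(489,292)]: print(onz('side',*p,.0))
print(onz('top',425,180,.05),onz('top',475,182,.05))
E
python3 -m crank '[[0.0025,0.03,0.002,0,0,0,0.65],[0.0025,0.06,0.002,0,0,0,0.65],[0.0025,0.08,0.002,0,0,0,0.65],[0.0025,0.096,0.002,0,0,0,0.65],[0.0025,0.096,0.002,0,0,0,0.65]]' 20
python3 - <<'E'
from h import *
im=vision.camera('side');cv2.imwrite('pics/side10.png',im);crop(im,340,220,460,320,6,'pics/side10c.png')
print(robot.get_obs()['position'])
E
```

```text
[ 0.63925385 -0.40849348  0.        ]
[ 0.63636672 -0.30024532  0.        ]
[ 0.65169042 -0.4176432   0.        ]
[ 0.6560975  -0.51861441  0.        ]
[ 0.62430481 -0.41949104  0.05      ] [ 0.63365462 -0.52583048  0.05      ]
time: 9.52
position: [0.4966, -0.4506, 0.0117]
tool_rot: [-0.454, 0.542, -0.541, 0.454]
ft_force: [0.5, -0.7, 0.9]
grip_width: 0.0719
[ 0.49700695 -0.45103363  0.01235022]
```

View pics/side10c.png

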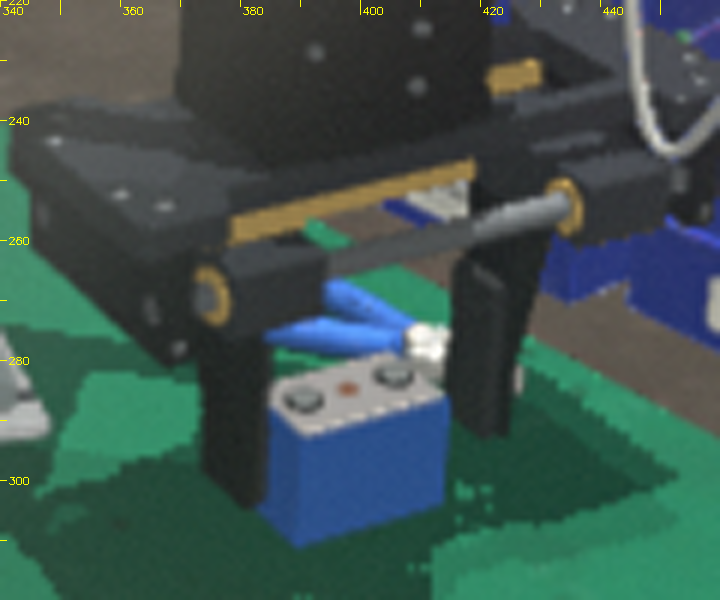

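```bash

python3 -m crank '[[0,0,0,0,0,0,0.3],[0,0,0,0,0,0,0],[0,0,0,0,0,0,-0.2],[0,0,0,0,0,0,-0.2],[0,0,0,0,0,0,-0.2]]' 25
python3 - <<'E'
from h import *
o=robot.get_obs();print(o['grip_width'],o['position'])
im=vision.camera('side');cv2.imwrite('pics/side11.png',im);crop(im,340,220,460,320,6,'pics/side11c.png')
E
```

```text
time: 10.2
position: [0.4969, -0.4512, 0.0131]
tool_rot: [-0.455, 0.542, -0.542, 0.454]
ft_force: [-2.2, -0.0, 3.2]
grip_width: 0.0497
0.04971998028790482 [ 0.49686751 -0.45119608  0.01312177]
```

View pics/side11c.png

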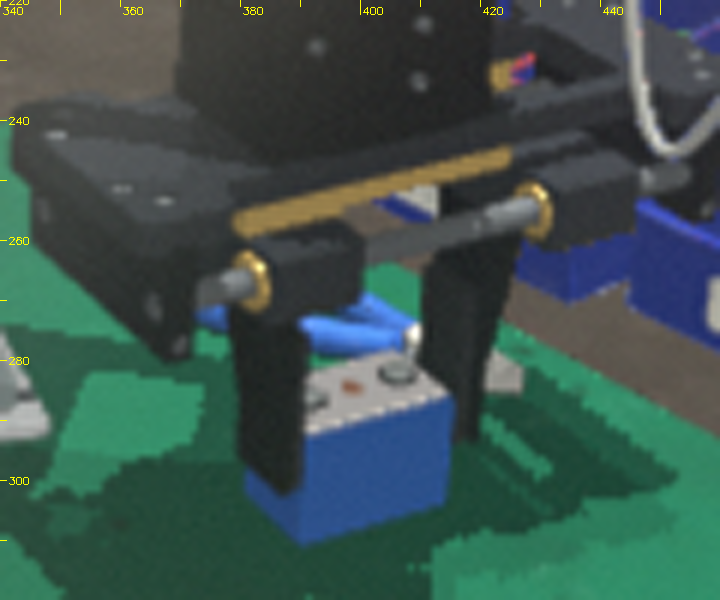

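```bash

python3 - <<'E'
from h import *
go([*jw(-45,0),.07],158.28)
E
```

```text
shift [-0.2006 -0.1138 -0.1909] turn [0.0001 0.065  0.0001]
```

```bash

python3 -m crank '[[0,-0.04,0,0,0,0,-0.2],[0,-0.09,0,0,0,0,-0.2],[-0.03,-0.114,-0.03,0,0.01,0,-0.2],[-0.08,-0.114,-0.08,0,0.03,0,-0.2],[-0.13,-0.114,-0.13,0,0.05,0,-0.2],[-0.18,-0.114,-0.17,0,0.065,0,-0.2],[-0.2006,-0.114,-0.1909,0,0.065,0,-0.2],[-0.2006,-0.114,-0.1909,0,0.065,0,-0.2]]' 25
python3 - <<'E'
from h import *
o=robot.get_obs();print(o['grip_width'],o['position'],tj(o['position']))
im=vision.camera('side');cv2.imwrite('pics/side12.png',im);crop(im,260,190,380,310,6,'pics/side12c.png')
go([*jw(-45,0),.022],158.28)
E
```

```text
time: 11.25
position: [0.4208, -0.3357, 0.0702]
tool_rot: [0.397, -0.585, 0.585, -0.397]
ft_force: [1.0, -0.6, -2.4]
grip_width: 0.0497
0.04965878726177536 [ 0.42076304 -0.33572258  0.0702385 ] [-44.76924952  -0.35613021]
shift [-0.0016  0.0966 -0.0036] turn [-0.0009  0.0001  0.0005]
```

View pics/side12c.png

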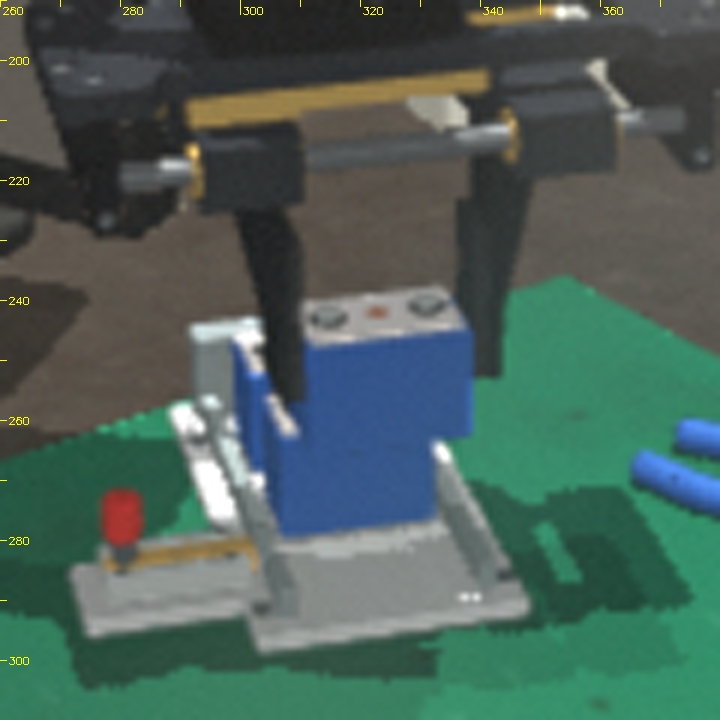

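```bash

python3 - <<'E'
from h import *
print(tj(onz('side',338.4,262.8,.0591)),'expect',-45-15,-25)
for p,q in [((338.4,245),'nearR'),((335.5,238.3),'farR'),((311,247.5),'nearL')]: print(q,tj(onz('side',*p,.0951)))
# rails inner faces: near ends, top z .018
for p in [(260+522/6,190+575/6),(260+270/6,190+612/6),(260+298/6,190+604/6)]: print('rail',tj(onz('side',*p,.018)))
E
```

```text
[-58.18053156 -26.50602493] expect -60 -25
nearR [-59.62818638 -25.95735661]
farR [-32.69288496 -28.15547021]
nearL [-56.62759692  21.99445975]
rail [-72.13625961 -38.64978352]
rail [-73.13100135  38.14668203]
rail [-70.97457866  29.3089471 ]
```

```bash

python3 -m crank '[[-0.001,0.03,-0.0015,0,0,0,-0.2],[-0.001,0.055,-0.0015,0,0,0,-0.2],[-0.001,0.075,-0.0015,0,0,0,-0.2],[-0.001,0.09,-0.0015,0,0,0,-0.2],[-0.001,0.096,-0.0015,0,0,0,-0.2],[-0.001,0.099,-0.0015,0,0,0,-0.2],[-0.001,0.099,-0.0015,0,0,0,-0.2]]' 25
python3 - <<'E'
from h import *
o=robot.get_obs();print(o['grip_width'],o['position'],tj(o['position']),o['ft_force'],o['moment'])
im=vision.camera('side');cv2.imwrite('pics/side13.png',im);crop(im,260,210,380,310,6,'pics/side13c.png')
E
```

```text
time: 12.18
position: [0.4202, -0.3351, 0.0204]
tool_rot: [0.397, -0.585, 0.585, -0.397]
ft_force: [0.7, 0.8, -1.6]
grip_width: 0.0496
0.04964657992342232 [ 0.420162   -0.33512474  0.02037725] [-44.43628675   0.42348442] [ 0.72315142  0.76148784 -1.60796285] [-0.06138751 -0.00655428  0.0329073 ]
```

View pics/side13c.png

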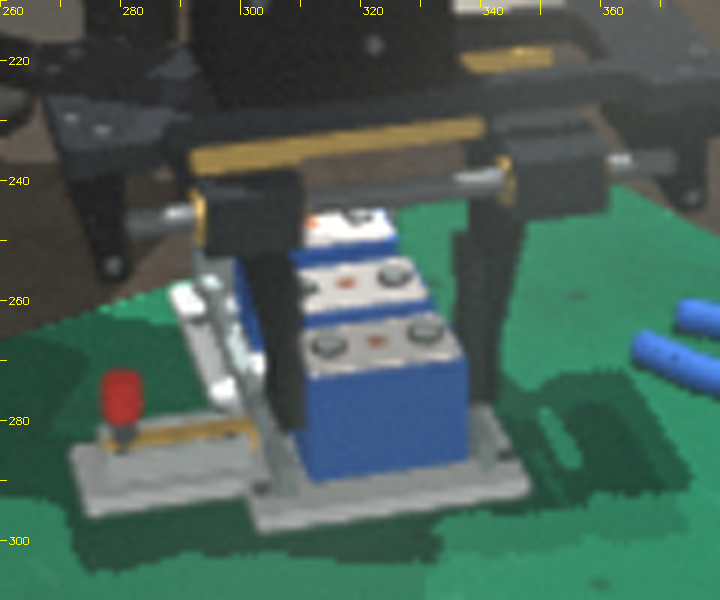

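Cell C sits between the rails behind B. I'll settle it to the floor.

```bash

python3 -m crank '[[0,0.002,0,0,0,0,-0.2],[0,0.003,0,0,0,0,-0.2]]' 25
python3 -m crank '[[0,0.001,0,0,0,0,-0.2],[0,0.001,0,0,0,0,-0.2]]' 25
```

```text
time: 12.48
position: [0.4201, -0.3351, 0.0191]
tool_rot: [0.397, -0.585, 0.585, -0.397]
ft_force: [-1.1, 0.7, 4.1]
grip_width: 0.0496
time: 12.72
position: [0.4202, -0.3352, 0.0191]
tool_rot: [0.397, -0.585, 0.586, -0.397]
ft_force: [-1.1, 0.6, 5.6]
grip_width: 0.0493
```

```bash

python3 -m crank '[[-0.01,-0.001,0,0,0,0,-0.2],[-0.02,-0.001,0,0,0,0,-0.2],[-0.03,-0.001,0,0,0,0,-0.2],[-0.04,-0.001,0,0,0,0,-0.2],[-0.05,-0.001,0,0,0,0,-0.2],[-0.058,-0.001,0,0,0,0,-0.2],[-0.058,-0.001,0,0,0,0,-0.2]]' 25
python3 - <<'E'
from h import *
o=robot.get_obs();print(o['grip_width'],o['position'],tj(o['position']),o['ft_force'],o['moment'])
im=vision.camera('side');cv2.imwrite('pics/side14.png',im);crop(im,260,210,380,310,6,'pics/side14c.png')
E
```

```text
time: 13.6
position: [0.4315, -0.3084, 0.0191]
tool_rot: [0.397, -0.585, 0.586, -0.397]
ft_force: [-0.4, -3.8, 5.2]
grip_width: 0.0499
0.0498910732094644 [ 0.43152601 -0.30835019  0.0190749 ] [-15.35713841  -0.22522824] [-0.40136075 -3.77018311  5.20274127] [-0.62612386  0.06296989  0.04385538]
```

View pics/side14c.png

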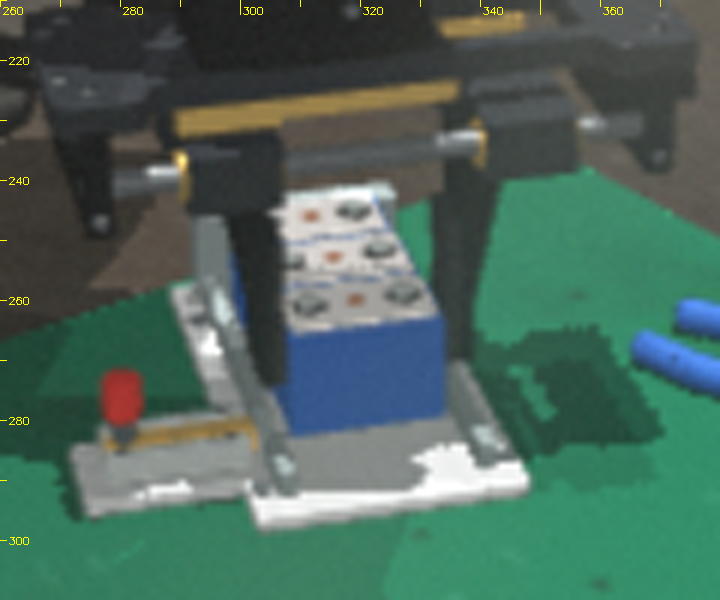

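```bash

python3 -m crank '[[-0.004,-0.001,0,0,0,0,-0.2],[-0.004,-0.001,0,0,0,0,-0.2]]' 25
python3 -m crank '[[-0.004,0,0,0,0,0,-0.2],[-0.004,0,0,0,0,0,-0.2]]' 25
python3 -m crank '[[-0.004,0,0,0,0,0,-0.2],[-0.004,0,0,0,0,0,-0.2]]' 25
```

```text
time: 13.9
position: [0.4317, -0.3057, 0.0191]
tool_rot: [-0.396, 0.586, -0.585, 0.397]
ft_force: [0.5, -2.0, 2.9]
grip_width: 0.0499
time: 14.15
position: [0.4322, -0.304, 0.0191]
tool_rot: [-0.397, 0.585, -0.585, 0.397]
ft_force: [0.1, -2.7, 1.4]
grip_width: 0.0497
time: 14.4
position: [0.4324, -0.304, 0.0191]
tool_rot: [0.398, -0.584, 0.585, -0.397]
ft_force: [-4.4, -8.7, 0.7]
grip_width: 0.05
```

```bash

python3 -m crank '[[-0.002,0,0,0,0,0,-0.2],[-0.002,0,0,0,0,0,-0.2]]' 25
python3 - <<'E'
from h import *
o=robot.get_obs();print(tj(o['position']),o['ft_force'],o['moment'])
im=vision.camera('side');cv2.imwrite('pics/side15.png',im);crop(im,280,220,350,290,10,'pics/side15c.png')
E
```

```text
time: 14.65
position: [0.4325, -0.304, 0.0191]
tool_rot: [0.398, -0.584, 0.586, -0.396]
ft_force: [-6.6, -11.1, 0.8]
grip_width: 0.0495
[-10.98830018   0.49052212] [ -6.55900602 -11.09307457   0.80641688] [-1.81535599  1.05399172  0.04277242]
```

View pics/side15c.png

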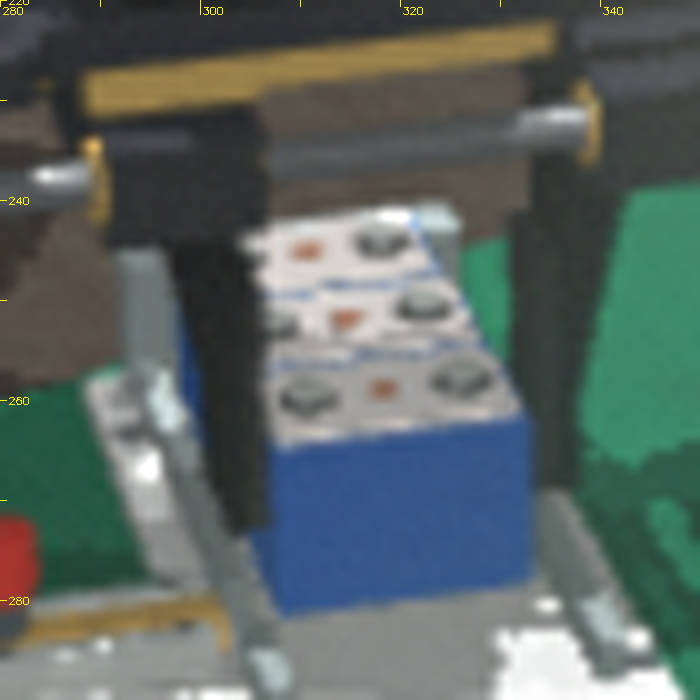

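```bash

python3 -m crank '[[0.003,0,0,0,0,0,-0.2],[0.003,0,0,0,0,0,-0.2],[0.003,0,0,0,0,0,0.1],[0.003,0,0,0,0,0,0.35],[0.003,0,0,0,0,0,0.35],[0.003,0,0,0,0,0,0.35],[0.003,-0.03,0,0,0,0,0.35],[0.003,-0.08,0,0,0,0,0.35],[0.003,-0.12,0,0,0,0,0.35],[0.003,-0.12,0,0,0,0,0.35]]' 25
python3 - <<'E'
from h import *
o=robot.get_obs();print(o['position'],o['ft_force'])
im=vision.camera('side');cv2.imwrite('pics/side16.png',im);crop(im,260,220,350,305,8,'pics/side16c.png')
E
```

```text
time: 15.95
position: [0.4339, -0.3038, 0.0813]
tool_rot: [0.397, -0.584, 0.587, -0.397]
ft_force: [0.9, -0.1, 0.4]
grip_width: 0.0591
[ 0.43386312 -0.3038026   0.08132248] [ 0.88301726 -0.07513166  0.37092367]
```

View pics/side16c.png

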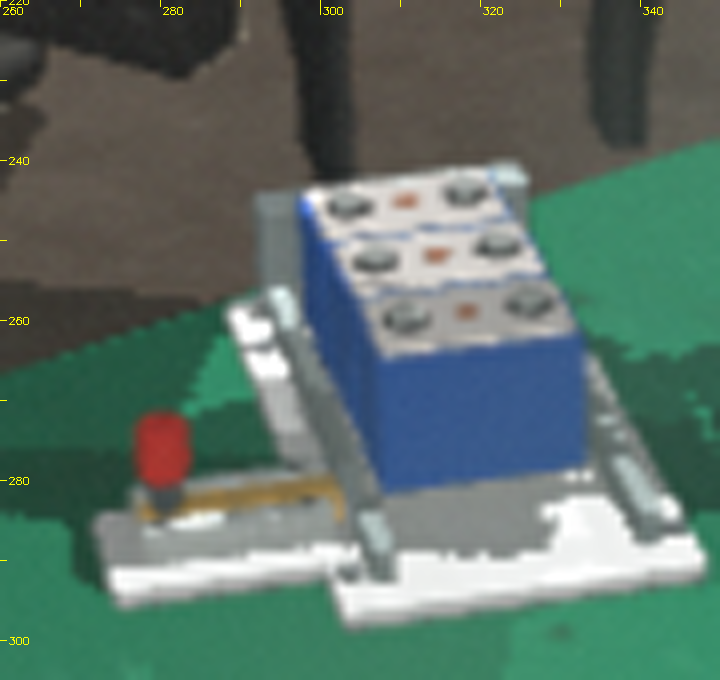

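```bash

python3 - <<'E'
from h import *
print('ends',jw(-33,203),jw(-70,203),jw(4,203))
for p in [(175,207),(265,215),(230,248),(205,250),(165,236)]: print(p,onz('side',*p,0).round(3),onz('side',*p,.1).round(3))
for p in [(100,302),(255,215),(35,270)]: print(p,onz('top',*p,.3).round(3),onz('top',*p,.1).round(3))
go([*jw(-34,108),.075],158.28)
go([*jw(-34,108),.015],158.28)
E
```

```text
ends [ 0.23619995 -0.24953269] [ 0.22250733 -0.28390582] [ 0.24989258 -0.21515956]
(175, 207) [0.341 0.234 0.   ] [ 0.267 -0.022  0.1  ]
(265, 215) [ 0.508  0.038 -0.   ] [ 0.397 -0.174  0.1  ]
(230, 248) [ 0.355 -0.079  0.   ] [ 0.279 -0.265  0.1  ]
(205, 250) [ 0.307 -0.055  0.   ] [ 0.241 -0.247  0.1  ]
(165, 236) [0.26  0.069 0.   ] [ 0.204 -0.151  0.1  ]
(100, 302) [0.262 0.115 0.3  ] [0.279 0.192 0.1  ]
(255, 215) [ 0.436 -0.111  0.3  ] [ 0.49  -0.082  0.1  ]
(35, 270) [0.299 0.233 0.3  ] [0.324 0.335 0.1  ]
shift [ 0.0481  0.0102 -0.2159] turn [-0.0006 -0.      0.0003]
shift [ 0.048   0.1302 -0.2161] turn [-0.0006 -0.      0.0003]
```

View pics/side16.png

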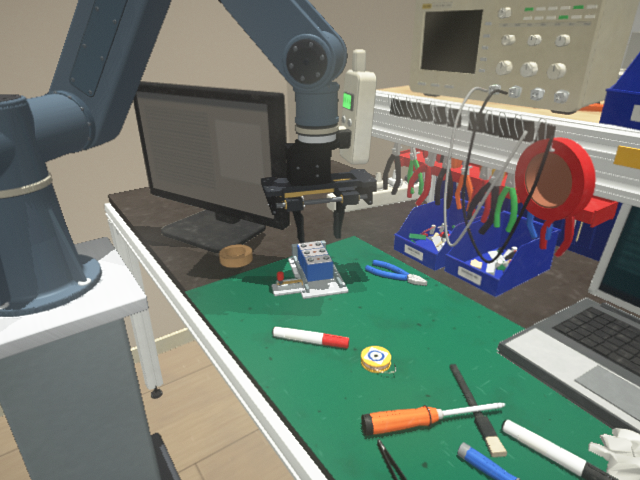

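```bash

python3 -m crank '[[0.015,0,-0.05,0,0,0,-1],[0.03,0,-0.11,0,0,0,-1],[0.048,0,-0.17,0,0,0,-1],[0.048,0.01,-0.216,0,0,0,-1],[0.048,0.01,-0.216,0,0,0,-1],[0.048,0.05,-0.216,0,0,0,-1],[0.048,0.09,-0.216,0,0,0,-1],[0.048,0.12,-0.216,0,0,0,-1],[0.048,0.13,-0.216,0,0,0,-1],[0.048,0.13,-0.216,0,0,0,-1]]' 20
python3 - <<'E'
from h import *
o=robot.get_obs();print(o['position'],tj(o['position']),o['ft_force'],o['grip_width'])
im=vision.camera('side');cv2.imwrite('pics/side17.png',im);crop(im,240,220,350,305,7,'pics/side17c.png')
E
```

```text
time: 17.25
position: [0.3242, -0.2855, 0.0139]
tool_rot: [0.397, -0.585, 0.585, -0.397]
ft_force: [0.0, -0.6, 0.7]
grip_width: 0.0008
[ 0.32415235 -0.28553361  0.01392341] [-33.89634555 107.96902356] [ 0.00931627 -0.6200961   0.66682607] 0.000753806496232802
```

View pics/side17c.png

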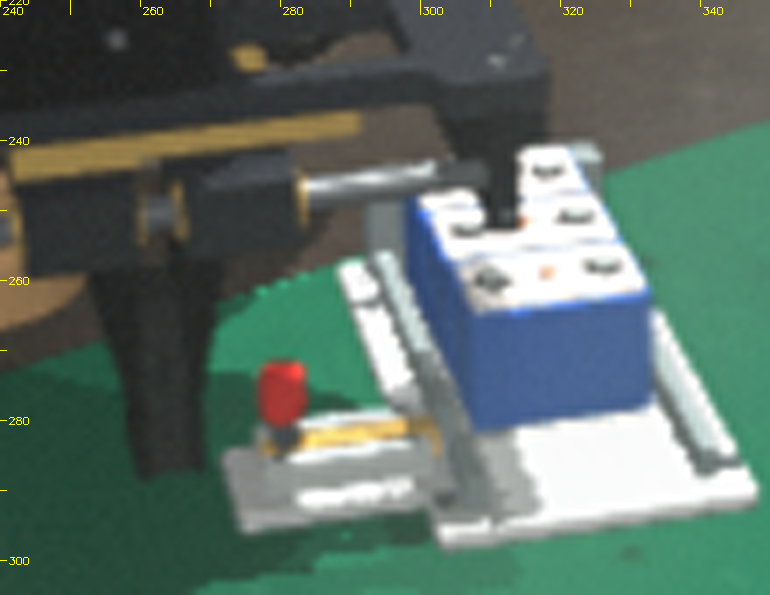

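```bash

python3 - <<'E'
from h import *
for z in(.06,.075,.092): print(tj(onz('side',312,251,z)))
E
python3 -m crank '[[0,0,0.02,0,0,0,-1],[0,0,0.035,0,0,0,-1],[0,0,0.05,0,0,0,-1],[0,0,0.065,0,0,0,-1],[0,0,0.08,0,0,0,-1],[0,0,0.092,0,0,0,-1],[0,0,0.1,0,0,0,-1],[0,0,0.1,0,0,0,-1]]' 20
python3 - <<'E'
from h import *
o=robot.get_obs();print(o['position'],tj(o['position']),o['ft_force'],o['grip_width'])
im=vision.camera('side');cv2.imwrite('pics/side18.png',im);crop(im,240,220,350,305,7,'pics/side18c.png')
E
```

```text
[-3.70822701  9.08591991]
[-31.94312545  15.11333582]
[-63.94267703  21.94440719]
time: 18.3
position: [0.3707, -0.3041, 0.0142]
tool_rot: [0.397, -0.585, 0.586, -0.397]
ft_force: [-0.5, -0.3, 1.0]
grip_width: 0.0005
[ 0.3706547  -0.30414864  0.01415635] [-33.98060182  57.87929699] [-0.45772512 -0.2643115   1.02029359] 0.00046664700561439365
```

View pics/side18c.png

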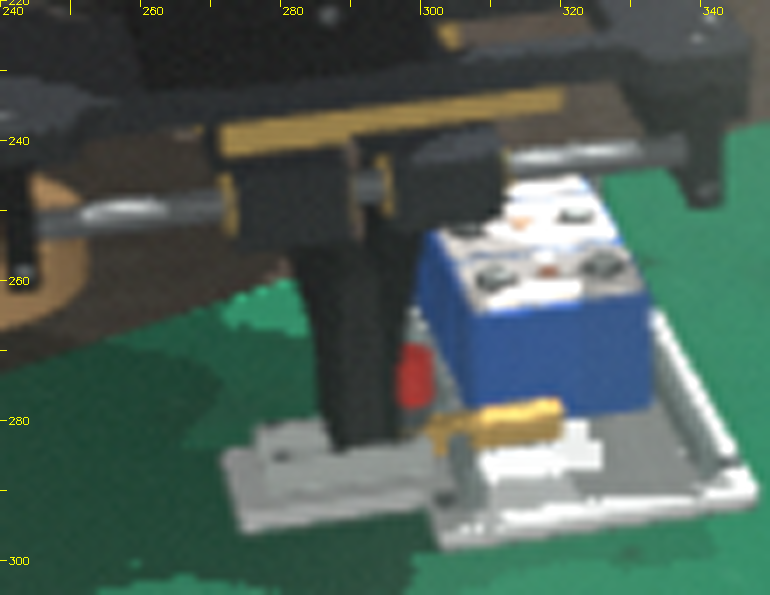

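```bash

python3 -m crank '[[0,0,0.004,0,0,0,-1],[0,0,0.004,0,0,0,-1]]' 20
python3 -m crank '[[0,0,0.004,0,0,0,-1],[0,0,0.004,0,0,0,-1]]' 20
python3 -m crank '[[0,0,0.003,0,0,0,-1],[0,0,0.003,0,0,0,-1]]' 20
```

```text
time: 18.6
position: [0.3718, -0.3045, 0.0142]
tool_rot: [-0.397, 0.585, -0.585, 0.397]
ft_force: [-0.4, -0.7, 0.5]
grip_width: 0.0007
time: 18.85
position: [0.3738, -0.3052, 0.0141]
tool_rot: [-0.397, 0.585, -0.585, 0.397]
ft_force: [-0.4, -0.5, -1.2]
grip_width: 0.0005
time: 19.1
position: [0.3753, -0.3059, 0.0142]
tool_rot: [0.397, -0.585, 0.585, -0.397]
ft_force: [-0.5, -0.6, 0.2]
grip_width: 0.0004
```

```bash

python3 -m crank '[[0,0,0.003,0,0,0,-1],[0,0,0.003,0,0,0,-1]]' 20
python3 -m crank '[[0,0,0.003,0,0,0,-1],[0,0,0.003,0,0,0,-1]]' 20
python3 - <<'E'
from h import *
o=robot.get_obs();print(o['position'],tj(o['position']),o['ft_force'],o['grip_width'])
im=vision.camera('side');cv2.imwrite('pics/side19.png',im);crop(im,270,240,340,305,10,'pics/side19c.png')
E
```

```text
time: 19.35
position: [0.3767, -0.3064, 0.0142]
tool_rot: [0.397, -0.585, 0.585, -0.397]
ft_force: [-1.9, 0.7, -0.0]
grip_width: 0.0004
time: 19.6
position: [0.3776, -0.3067, 0.0142]
tool_rot: [-0.397, 0.586, -0.585, 0.397]
ft_force: [-3.1, -0.1, 0.2]
grip_width: 0.0003
[ 0.3775798  -0.30667871  0.0141683 ] [-33.76826142  50.50954629] [-3.10053571 -0.07593241  0.2061924 ] 0.00031432078803219347
```

View pics/side19c.png

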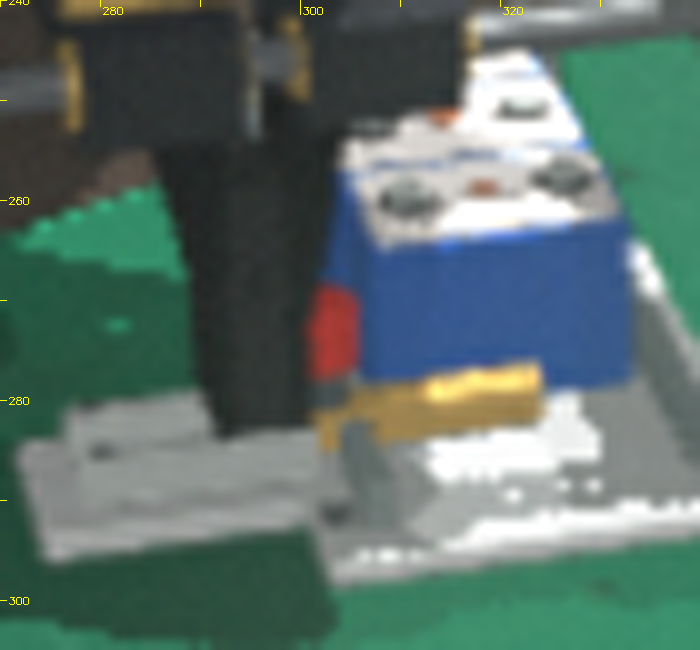

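```bash

python3 -m crank '[[0,0,0.003,0,0,0,-1],[0,0,0.003,0,0,0,-1]]' 20
python3 -m crank '[[0,0,0.003,0,0,0,-1],[0,0,0.003,0,0,0,-1]]' 20
python3 - <<'E'
from h import *
o=robot.get_obs();print(o['position'],tj(o['position']),o['ft_force'],o['grip_width'])
E
```

```text
time: 19.9
position: [0.3777, -0.3066, 0.0141]
tool_rot: [-0.398, 0.586, -0.584, 0.397]
ft_force: [-6.9, -0.7, 1.1]
grip_width: 0.0003
time: 20.15
position: [0.3778, -0.3065, 0.0141]
tool_rot: [-0.398, 0.587, -0.583, 0.396]
ft_force: [-11.6, -2.3, 3.7]
grip_width: 0.0004
[ 0.37782113 -0.30646697  0.0141233 ] [-33.48224111  50.36371069] [-11.60927873  -2.33936563   3.74600815] 0.00035623290682456455
```

```bash

python3 -m crank '[[0,0,-0.02,0,0,0,-1],[0,0,-0.05,0,0,0,-1],[0,0,-0.08,0,0,0,-1],[0,-0.05,-0.1,0,0,0,-1],[0,-0.12,-0.1,0,0,0,-1],[0,-0.2,-0.1,0,0,0,-1],[0,-0.3,-0.1,0,0,0,-1],[0,-0.3,-0.1,0,0,0,-1]]' 20
python3 - <<'E'
from h import *
o=robot.get_obs();print(o['position'],o['ft_force'])
im=vision.camera('side');cv2.imwrite('pics/side20.png',im);crop(im,265,235,355,305,8,'pics/side20c.png')
cv2.imwrite('pics/top20.png',vision.camera('top'))
E
```

```text
time: 21.15
position: [0.3354, -0.2912, 0.1672]
tool_rot: [0.397, -0.582, 0.588, -0.397]
ft_force: [-1.0, 0.4, 0.6]
grip_width: 0.0005
[ 0.33537191 -0.29123765  0.16718708] [-0.95731982  0.40290779  0.60593847]
```

View pics/side20c.png

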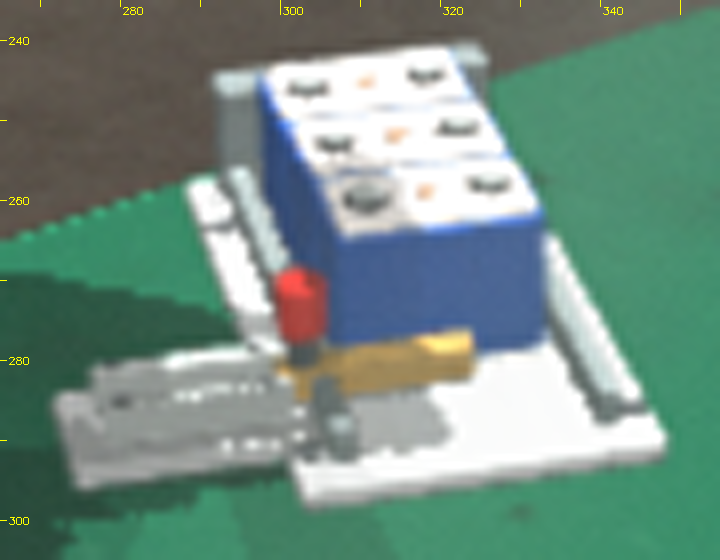

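View pics/side20.png

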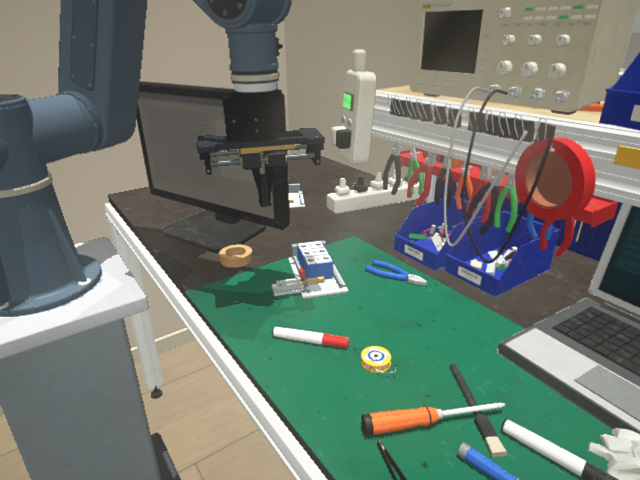

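View pics/top20.png

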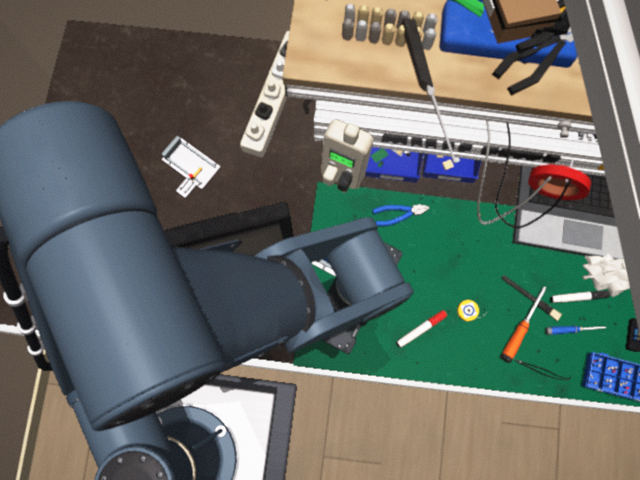

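```bash

python3 - <<'E'
from h import *
o=lambda x,y:(265+x/8,235+y/8)
for n,q in [('c nearL',(342,238)),('c nearR',(542,213)),('a farL',(262,76)),('a farR',(455,50))]: print(n,tj(onz('side',*o(*q),.044)).round(1))
print('knob',tj(onz('side',*o(301,281),.0395)).round(1))
a=cv2.imread('pics/side0.png');b=cv2.imread('pics/side20.png')
for n,(x0,y0,x1,y1) in dict(roll=(219,244,253,267),reel=(355,340,395,375),marker=(268,322,352,352)).items():
    print(n,cv2.absdiff(a,b)[y0:y1,x0:x1].mean().round(1))
E
```

```text
c nearL [-24.7  22.1]
c nearR [-25.  -25.1]
a farL [61.2 24. ]
a farR [ 62.9 -26. ]
knob [-33.9  33.7]
roll 5.8
reel 1.3
marker 3.3
```

```bash
python3 -c "
from h import *
print(robot.hand_in())"
```

```text
the job is handed in; nothing more can be done
None
```

The bolt is shut behind three closed-up cells, and I handed the job in at about 21 s with the gripper clear of everything. No verdict was reported.

**What I did:**
1. I drew the bolt to about 0.04.
2. I picked up cell_c by its 50 mm sides and stood it in the channel behind cell_b, the same way round.
3. I pushed the row forward until it stopped hard, at about 13 N.
4. I let go, pushed the bolt to its end stop at about 12 N, and backed away.

**What the last checks showed:**
- **Row:** the back of the last cell is at jig x ≈ -25 mm, as it should be. The seams between cells look closed in the side picture.
- **Bolt:** the knob is at jig y ≈ 33.7 mm, against 34 mm when fully home.
- **Bystanders:** the reel and marker matched the first side picture closely. The tape roll differed a little more, which I put down to shadow. I checked the pliers by eye only, and they look unmoved.

**What disagreed:**
- **Tool height:** the fingertips are really about 22 mm higher, relative to the reported TCP, than stated. My first pull on the bolt therefore passed above the knob. I confirmed the offset by touching the mat and corrected for it.
- **Row length:** the side view gave about 87 mm for the row instead of 90 mm. I took this as error in reading the far corners, since the back face and the hard stop both agree.
- **Top view:** the arm hid the jig from the top camera throughout, so the final state was checked from the side view and by force only.

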